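# Hook the blue hanger arm onto the slotted upright

### The job

Two tape-roll hanger arms stand on the packing table; take the one that matches the blue slotted upright (the blue arm, with two hook tabs), press both its tabs into the top two slots of the upright, then push it down until it sits fully home and has itself pushed the orange lock slide down. Let go so that it hangs there straight and flush, and leave the yellow arm, the bin, the jar and the tape roll undisturbed.

Things in the scene. Friction and masses are not known exactly. Their poses are not given: they have to be found in the camera images.
- hanger_blue: Blue hanger arm, loose, 0.2 to 0.42 kg, stands upright. Origin: centre of its connector's rear face, at underside level; x points out of that face, as the tabs do; z up. Connector: blue U channel open to -x, 36 mm wide (y), 80 tall, x -32 to 0, walls 4 to 5 thick. A 16 mm square bar runs to -x (z 37 to 53 mm), ending in a blue plate 36 wide, 65 tall at x -137 to -132.
- grip (a point): Good grasp from above: midway between the connector's two flat side faces (36 mm apart in y), 18 mm in front of the rear face, 55 mm above the underside. Axes as the blue hanger arm.
- tab_top (a point): Root of the upper hook tab on the rear face, 60 mm above the underside; the lower tab's is 40 mm below. Axes as the blue arm. Tabs are steel, 5 mm wide, at y = 0: a neck 6 mm tall (3 either side of this point) ending in a downturned lip. Each reaches 9.5 mm out and spans 11 mm below to 3 mm above this point; gap between rear face and lip 5 mm.
- hanger_yellow: The other, yellow hanger arm: same sizes and origin but a single hook tab. Not for this upright, leave it standing. The two arms may stand on either side.
- upright: Upright, fixed: grey base 130 x 130 x 12 mm (x -25 to 105), hollow blue post 36 mm wide, 194 tall. Origin on the table below the middle of its slotted front face; x points into the post (roughly towards the robot: the slotted face looks away from it), z up. Front: aluminium strip 3.5 mm thick, 36 wide, front face at x = 0, with a column of four slots; at least 30 mm free room behind it.
- slot_row (a point): On the upright's front face, axes as the upright, 127 mm up: centre of the second slot from the top when the strip is at mid height. Slots lie on the centre line (y = 0), 9 mm wide, 20 mm tall, pitch 40 mm. The strip with its slots and lock is clamped anew each time up to 8 mm higher or lower than this point tells; that shift is not reported: find the slots by touch or sight.
- mount (a point): On the upright's front face, centre line, 100 mm up, axes as the upright. Strip at mid height: where the blue arm's origin lies when home, axes parallel; the true home is up to 8 mm higher or lower. Tabs can enter when the arm is 8 to 14 mm above true home; then it goes straight down, lips behind the strip, until the necks stand on the slots' lower edges.
- lock (a joint): Orange lock slide on the strip under the connector's place, 24 mm wide, 14 tall, 8 proud. Value: how far it is pushed down (m), 0 at start, to 0.011. No spring: friction of about 8 N, more than the arm's weight; stays where left. The connector's underside meets it 7 mm above home, so the arm must be pushed down; home it reads about 0.007.
- bin: Bystander: open blue plastic bin 110 x 100 x 60 mm, origin at the centre of its underside.
- jar: Bystander: clear jar with red cap, 60 mm wide, 85 mm tall, origin at the centre of its underside.
- tape: Bystander: red tape roll lying flat, 100 mm wide, 24 mm tall, origin at the centre of its underside.

How it is judged (in metres and radians):
On the way, in this order (a step that is already met when the one before it is completed fails the run):
1. the blue arm's tabs are in the top two slots: rear face within 3.5 mm of the upright's face, at the right height, and the lock not yet pushed down by more than 3 mm (x of hanger_blue in the frame of mount between -0.0035 and 0.003 m and y of hanger_blue in the frame of mount between -0.005 and 0.005 m and z of hanger_blue in the frame of mount between -0.006 and 0.025 m and angle between the x axis of hanger_blue and the x axis of mount, either way round below 0.15 rad and value of joint lock below 0.003 m), for 0.05 s.
2. the arm is pressed home: the lock is down by more than 5.5 mm (value of joint lock above 0.0055 m and x of hanger_blue in the frame of mount above -0.004 m and z of hanger_blue in the frame of mount below 0.012 m), for 0.1 s.
At the end, for the whole second after the job is handed in: The blue arm hangs at rest on the upright: rear face within 4 mm of the face, within 5 mm of the centre line, height within 12 mm of the mount point, straight within 0.12 rad and level within 0.1 rad, the lock pushed down by more than 5.5 mm; the yellow arm still standing where it was (20 mm) (all of step 2 and x of hanger_blue in the frame of mount below 0.003 m and y of hanger_blue in the frame of mount between -0.005 and 0.005 m and z of hanger_blue in the frame of mount above -0.012 m and angle between the x axis of hanger_blue and the x axis of mount, either way round below 0.12 rad and angle between hanger_blue's own z axis and vertical below 0.1 rad and linear speed of hanger_blue below 0.01 m/s and distance of hanger_yellow from where it was at the start of the episode below 0.02 m and angle between hanger_yellow's own z axis and vertical below 0.2 rad); the robot touches nothing.
It fails at once if the yellow arm is shifted or knocked over (distance of hanger_yellow from where it was at the start of the episode above 0.02 m or angle between hanger_yellow's own z axis and vertical above 0.5 rad).
It fails at once if the bin, the jar or the tape roll is shifted by more than 20 mm or tipped (distance of any of bin, jar, tape from where it was at the start of the episode above 0.02 m or angle between jar's own z axis and vertical above 0.5 rad).
It fails at once if the lock is worked by the fingers instead of by the arm (contact force between the fingers and lock above 3 N).
It also fails if it takes over 54 s, if anything falls off the work surface, if the arm or the gripper's body presses on something with over 40 N, if the wrist force passes 120 N, or if a joint passes its speed limit or range.

### The arm

A 6-joint arm with a two-finger parallel gripper is mounted at the origin on the work surface. World frame = base frame: x ahead of the robot, y to its left, z up, the work surface at z = 0. Lengths are in mm, angles in degrees, forces in N, time in s.
With the tool pointing down it reaches from about 275 to 1000 mm from the base axis. Payload 8.4 kg.
Tool frame: the origin (TCP) lies between the finger pads; the fingertips stand 25 mm ahead of it and the grasp point (between the pads) lies 6 mm ahead of it; z points along the fingers, y is the line along which they close (so a half turn about z gives the same grasp; the last joint's range is limited). The gripper opens to 85 mm and grips with 20 to 120 N. Pads are 22 mm wide; open, the fingers measure 114 mm over their backs; the gripper's body (76 mm by 85 mm) begins 54 mm behind the grasp point. The pads swing forward as they close: fully open they stand 13 mm farther back than shut.
Start: joints at [-69.064, 20.225, 93.587, -0, 66.188, -0.138], TCP at [224.726, -583.204, 256.281] pointing down, gripper open.
Joint ranges: [-150.9, 150.9], [-52.94, 120.26], [3.33, 152.33], [-74.26, 254.26], [0, 154.13], [-172.89, 172.89]. Speed limits (degrees/s): [127.2, 127.2, 159.86, 180, 180, 180].

### API

Orientations are given as a 3x3 rotation matrix whose columns are the frame's x, y, z axes.
In Python, from station import manip, solver, optics gives the robot as it stands. Calls block until the motion is done:
- manip.move_ptp(position, orientation): joint-space move of the TCP to a pose.
- manip.move_linear(position, rot=None, rate=150, until_force=None): straight line of the TCP; rot=None keeps the orientation; rate is the mean speed in mm/s. With until_force (N) it stops when the force on the tool has changed by that much, and returns True; else False.
- manip.movej(angles): joint-space move.
- manip.let_go() and manip.clamp(grasp_force=None): open the fingers fully, or close them until they stop; grasp_force is the grip in N (None keeps the last).
- manip.hold(seconds).
- solver.solve_ik(position, orientation): joint angles nearest the present ones, or None.
- manip.sense(): the state.
- optics.read_camera(name): name is "scene" or "top" or "wrist"; returns (picture, depth): 400x640x3 uint8, red, green, blue; 400x640 float32, mm along the optical axis (not along the pixel's ray), 0 where there is no reading.
- optics.camera_info(name): a dict with "fx", "fy", "cx", "cy" (pixels), "R" (3x3) and "t" (3): a world point X has camera coordinates R X + t; the wrist camera has in their place "tool_from_camera" (4x4, takes a point from camera to tool coordinates, whose origin is the TCP and whose axes are the flange's). Camera axes: x right, y down, z forward; pixel columns grow to the right and rows downward; lengths in mm; the calibration is good to about 2 mm. The wrist camera is an equidistant fisheye: a pixel r from the principal point sees the ray r / f radians off the axis. A picture is of the moment at which its call begins: read the wrist's pose just before it. camera_info takes no time and is no camera call.
A pose or a line that the arm cannot do raises manip.IKError and nothing moves.
- manip.job_done(): hands the job in; it is judged then, once.
The state is a dict: "time": time; "q": joint angles; "qd": joint speeds; "joint_torque": joint torques, N m; "ee_pos": TCP position; "tool_rot": TCP orientation; "contact_force": force on the tool from outside, world axes, zero at the start; "torque": the same for the moment, N m; "grip_width": finger opening in mm; "gripper_force": force on a finger pad.
Only numpy, scipy, OpenCV 4.12 (cv2) and the standard library are available. Lean on these libraries where they do the work, as an engineer would, in place of code of your own. Each camera call takes 0.05 s, during which the arm holds its last target. There are 200 camera calls.

## Working session

There is one attempt and no reset: what is moved stays moved. The work goes in short steps, each a Python script; the robot and the scene stay as the last script left them, time stands still between calls to the robot, and variables do not carry over. Pictures are saved under pics/ and viewed, at most 10 in all, crops included, and the job is handed in when it is done.

```bash
ls; mkdir -p pics; python3 - <<'E'
from station import manip, solver, optics
import cv2,numpy as np
for n in ("scene","top"):
    p,d=optics.read_camera(n); cv2.imwrite(f"pics/{n}0.png",cv2.cvtColor(p,cv2.COLOR_RGB2BGR)); np.savez(f"{n}0.npz",p=p,d=d)
    print(n,optics.camera_info(n))
print(optics.camera_info("wrist")); print(manip.sense())
E
```

```text
pics
scene {'fx': 461.4088512042909, 'fy': 461.4088512042909, 'cx': 327.36949716934043, 'cy': 199.71650787880233, 'R': array([[-0.43819196,  0.8988747 , -0.00347503],
       [ 0.67664707,  0.32730849, -0.65955887],
       [-0.59172337, -0.29136476, -0.75164488]]), 't': array([ 261.22827125, -329.60864167, 1823.76636764])}
top {'fx': 487.2161972826066, 'fy': 487.2161972826066, 'cx': 325.79913815000145, 'cy': 200.88430237614674, 'R': array([[-0.01932917, -0.99980259,  0.00460084],
       [-0.98294707,  0.01816123, -0.18298967],
       [ 0.18286999, -0.00805942, -0.98310407]]), 't': array([  10.83625098,  613.86100417, 1204.49076535])}
{'fx': 309.70691628693146, 'fy': 309.70691628693146, 'cx': 313.4271820829112, 'cy': 201.03333530448904, 'tool_from_camera': array([[-8.29267639e-04, -9.49050696e-01, -3.15122339e-01,
         8.09784793e+01],
       [ 9.99999630e-01, -8.59502544e-04, -4.30177201e-05,
        -4.34025868e-01],
       [-2.30022455e-04, -3.15122258e-01,  9.49051057e-01,
        -1.18914517e+02],
       [ 0.00000000e+00,  0.00000000e+00,  0.00000000e+00,
         1.00000000e+00]])}
{'time': 0.1, 'q': array([-6.90653091e+01,  2.02597498e+01,  9.36245512e+01,  8.62916122e-04,
        6.61875715e+01, -1.38889365e-01]), 'qd': array([ 0.00271465, -0.02713071, -0.12608757, -0.02001325,  0.03318402,
        0.00701725]), 'joint_torque': array([-1.12307216e-04, -6.06356978e+01, -3.42818892e+01,  9.14506700e-05,
        3.83118328e-03,  1.07836368e-05]), 'ee_pos': array([ 224.57892377, -582.83692439,  255.62527819]), 'tool_rot': array([[ 9.33121628e-01,  3.59560619e-01, -4.35336624e-04],
       [ 3.59560882e-01, -9.33120886e-01,  1.17652886e-03],
       [ 1.68117476e-05, -1.25437454e-03, -9.99999213e-01]]), 'contact_force': array([-0.26342607, -0.0264538 ,  0.0671376 ]), 'torque': array([ 0.073199  , -0.03688098,  0.02336203]), 'gripper_force': 0.0, 'grip_width': 85.639386575211}
```

View pics/scene0.png

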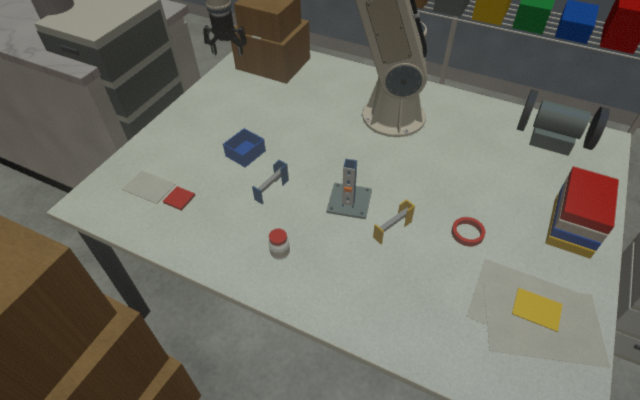

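View pics/top0.png

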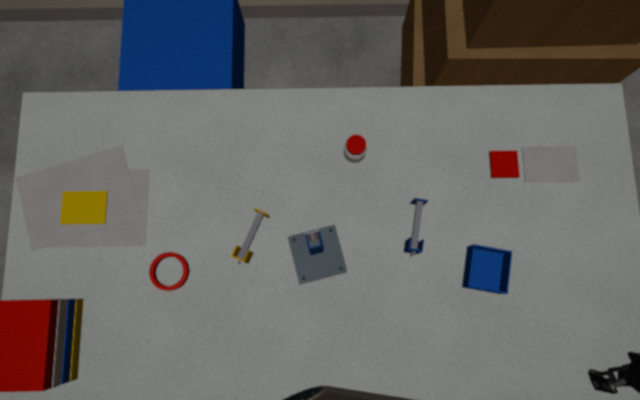

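The scene picture shows the blue arm at about (270,182), the upright at (349,185) and the yellow arm at (395,222). In the top picture the blue arm's connector is at (414,245) with its end plate at (418,202), the upright's post top is at (314,238), the bin at (487,269) and the jar at (355,148).

```bash
cat > h.py <<'E'
import numpy as np,cv2
from station import manip, solver, optics
def cloud(name,p=None,d=None):
    i=optics.camera_info(name)
    v,u=np.mgrid[0:400,0:640]
    c=np.stack([(u-i['cx'])/i['fx']*d,(v-i['cy'])/i['fy']*d,d],-1)
    return (c-i['t'])@i['R']           # R^T (c-t)
def wcloud(d,s):
    i=optics.camera_info('wrist'); v,u=np.mgrid[0:400,0:640]
    x,y=(u-i['cx'])/i['fx'],(v-i['cy'])/i['fy']; r=np.hypot(x,y)+1e-9
    k=np.tan(r)/r*d
    T=i['tool_from_camera']; c=np.stack([x*k,y*k,d],-1)
    return (c@T[:3,:3].T+T[:3,3])@s['tool_rot'].T+s['ee_pos']
def snap(tag):
    s=manip.sense(); p,d=optics.read_camera('wrist')
    cv2.imwrite(f'pics/{tag}.png',cv2.cvtColor(p,cv2.COLOR_RGB2BGR)); np.savez(tag+'.npz',p=p,d=d,pos=s['ee_pos'],rot=s['tool_rot'])
    return p,d,wcloud(d,s)
def masks(p):
    h=cv2.cvtColor(p,cv2.COLOR_RGB2HSV); H,S,V=h[...,0],h[...,1],h[...,2]
    return dict(blue=(H>100)&(H<125)&(S>110)&(V>30),yellow=(H>15)&(H<30)&(S>120),orange=(H>4)&(H<15)&(S>140))
E
python3 - <<'E'
from h import *
np.set_printoptions(precision=1,suppress=True)
for n in('top','scene'):
    f=np.load(n+'0.npz'); X=cloud(n,d=f['d']); m=masks(f['p']); 
    print(n,'table z',np.median(X[...,2][(abs(X[...,0]-450)<200)&(abs(X[...,1])<200)]))
    for k in m:
        ok=m[k]&(f['d']>0)&(X[...,2]>-5)&(X[...,2]<230)&(X[...,0]>250)&(X[...,0]<850)&(abs(X[...,1])<450)
        nn,L,st,c=cv2.connectedComponentsWithStats(ok.astype(np.uint8))
        for j in range(1,nn):
            if st[j,4]>12:
                q=X[L==j]; print(k,c[j],st[j,4],'mean',q.mean(0),'min',q.min(0),'max',q.max(0))
    h=cv2.cvtColor(f['p'],cv2.COLOR_RGB2HSV)
    # base plate of the upright
    ok=(abs(X[...,2]-12)<5)&(X[...,0]>300)&(X[...,0]<700)&(abs(X[...,1])<200)&(f['p'].mean(-1)<150)
    nn,L,st,c=cv2.connectedComponentsWithStats(ok.astype(np.uint8)); j=1+st[1:,4].argmax()
    q=X[L==j]; print('base',st[j],q.mean(0),cv2.minAreaRect(q[:,:2].astype(np.float32)))
    t=X[(X[...,2]>188)&(X[...,2]<205)&(X[...,0]>300)&(X[...,0]<700)&(abs(X[...,1])<200)]; print('posttop',len(t),t.mean(0) if len(t) else '', cv2.minAreaRect(t[:,:2].astype(np.float32)) if len(t) else '')
E
```

```text
top table z 0.31568946728384417
blue [418.8 200.4] 31 mean [ 611.3 -242.3   53.3] min [ 607.4 -260.1   20.9] max [ 613.6 -230.3   73.8]
blue [315.4 245.7] 153 mean [489.6  26.5 147.4] min [479.8   8.6   7.1] max [536.6  49.1 197.8]
blue [413.1 246.6] 117 mean [ 490.5 -218.8   66.7] min [ 478.3 -239.6   29.2] max [ 511.2 -202.5   84.6]
blue [482.8 269.6] 1486 mean [ 431.9 -406.9   17.2] min [ 371.  -449.9   -3.7] max [ 492.6 -351.1   69.1]
yellow [261.5 212.1] 33 mean [587.8 165.6  55.7] min [581.6 152.7  17.1] max [595.  182.8  70.1]
yellow [241.6 254.5] 131 mean [479.4 214.8  59.5] min [462.5 195.7   8.4] max [499.9 235.4  86. ]
base [ 287  224   60   60 1960] [475.5  24.8  11.7] ((482.3937683105469, 25.90491485595703), (130.20407104492188, 129.74710083007812), 13.550769805908203)
posttop 104 [501.3  30.3 192.8] ((502.13043212890625, 30.483638763427734), (38.807762145996094, 35.83032989501953), 13.3828763961792)
scene table z 1.1971020071815768
blue [245.2 147.1] 192 mean [ 426.3 -414.5   21.9] min [ 373.7 -449.2   -2.8] max [ 500.8 -350.5   65.5]
yellow [407.5 209.2] 117 mean [483.8 220.9  61.7] min [464.9 197.   10.8] max [505.  236.   84.5]
yellow [378.5 228.6] 28 mean [592.3 168.2  60.5] min [584.2 153.8  47.6] max [600.6 182.7  68.1]
orange [347.4 188.1] 19 mean [527.   35.  112.6] min [520.2  25.1 107.4] max [534.8  45.6 118.3]
base [326 183  46  36 876] [492.4  30.3  12.3] ((482.5935974121094, 25.191978454589844), (136.36868286132812, 130.6224822998047), 13.21524715423584)
posttop 73 [502.8  29.7 193. ] ((502.89202880859375, 30.014625549316406), (47.26767349243164, 35.91941833496094), 13.038501739501953)
```

```bash
cat >> h.py <<'E'
def down(deg,tilt=0):
    # tool x horizontal direction deg (world), z down; tilt>0 leans tool z towards -x
    a=np.radians(deg);t=np.radians(tilt); hx=np.array([np.cos(a),np.sin(a),0]);up=np.array([0,0,1.])
    z=-up*np.cos(t)-hx*np.sin(t); x=hx*np.cos(t)-up*np.sin(t)
    return np.stack([x,np.cross(z,x),z],1)
E
python3 - <<'E'
from h import *
R=down(-11); g=np.array([500,-221.,230.])
manip.move_ptp(g,R); snap('w_blue')
manip.move_ptp([639,63,223],down(13.4,21.6)); snap('w_up')
print(manip.sense()['time'],manip.sense()['ee_pos'])
a=cv2.imread('pics/w_blue.png');b=cv2.imread('pics/w_up.png')
cv2.imwrite('pics/both.png',cv2.resize(np.vstack([a[:,100:540],b[:,100:540]]),None,fx=.75,fy=.75))
E
```

```text
3.0667 [638.78829703  61.1682118  223.41089492]
```

View pics/both.png

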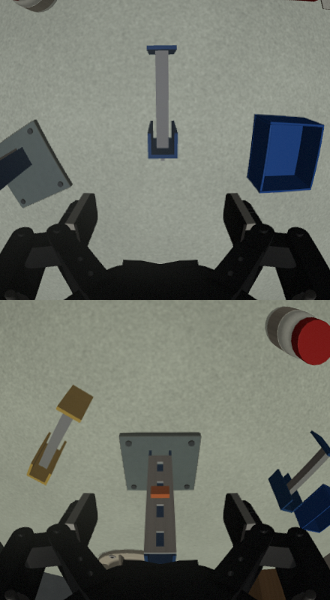

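The wrist view of the blue arm shows its connector at about (317,185) full-size, and the second shows the strip's slots with the orange lock at about (313,255). Now I measure both.

```bash
python3 - <<'E'
from h import *
np.set_printoptions(precision=1,suppress=True)
def load(t):
    f=np.load(t+'.npz'); s=dict(ee_pos=f['pos'],tool_rot=f['rot']); return f['p'],f['d'],wcloud(f['d'],s)
p,d,X=load('w_blue'); m=masks(p)['blue']&(d>0)&(np.hypot(X[...,0]-550,X[...,1]+230)<110)
print('table',np.median(X[100:200,350:420,2]))
top=m&(X[...,2]>74); q=X[top]
for lo,name in((0,'plate'),(1,'conn')):
    s=q[(q[:,0]>570)] if lo==0 else q[q[:,0]<540]
    s=X[m&(X[...,2]>55)&(X[...,0]>570)] if lo==0 else s
    print(name,len(s),s.mean(0),s[:,2].max(),cv2.minAreaRect(s[:,:2].astype(np.float32)))
p,d,X=load('w_up')
U=np.array([-.972,-.234,0]);
n=np.array([521.3,35.2,0])
a=np.radians(13.4); U=-np.array([np.cos(a),np.sin(a),0]); V=np.array([-U[1],U[0],0])
L=np.stack([(X-n)@U,(X-n)@V,X[...,2]],-1)
print('table',np.median(X[50:120,300:400,2]))
mo=masks(p)['orange']&(abs(L[...,1])<30)&(abs(L[...,0])<30); o=L[mo]
print('orange',len(o),o.min(0),o.max(0),'pcts',np.percentile(o,[5,50,95],axis=0))
fr=o[o[:,0]<np.percentile(o[:,0],30)]; print('front part z',fr[:,2].min(),fr[:,2].max(),fr[:,1].mean())
st=(abs(L[...,0])<6)&(abs(L[...,1])<17)&(L[...,2]>25)&(L[...,2]<185)&~mo
s=L[st]; A=np.c_[s[:,1:],np.ones(len(s))]; k=np.linalg.lstsq(A,s[:,0],rcond=None)[0]; print('plane',len(s),k,np.std(s[:,0]-A@k),'y range',np.percentile(s[:,1],[1,99]))
print('depth behind face rows:')
for v in range(190,400,3):
    row=np.where((abs(L[v,:,1])<2.5)&(abs(L[v,:,0])<60))[0]
    if len(row): 
        r=np.median(L[v,row],0); print(v,int(np.median(row)),r,int(p[v,row].mean()))
E
```

```text
table 1.211150094308806
plate 192 [ 613.6 -244.9   66.1] 67.99024756856554 ((613.6074829101562, -244.77447509765625), (33.948421478271484, 4.086650848388672), 78.81373596191406)
conn 420 [ 493.  -223.3   81.2] 83.00097851815875 ((497.5953369140625, -223.71575927734375), (35.13348388671875, 31.56424903869629), 80.24408721923828)
table 1.3398854323900906
orange 372 [-10.8 -11.2 100.7] [ -0.6  12.2 116.1] pcts [[ -9.7 -10.1 103.1]
 [ -8.4   0.5 111.7]
 [ -2.3  11.1 115.3]]
front part z 101.7728848944661 115.9082844039906 0.37897806692900504
plane 3329 [-0.  -0.  -0.5] 0.743494940398231 y range [-16.7  16.8]
depth behind face rows:
190 312 [-12.2  -0.1  13. ] 82
193 312 [-7.8 -0.1 13.2] 82
196 312 [-3.4 -0.1 13.5] 83
199 312 [ 1.7 -0.1 13. ] 83
202 312 [ 5.7 -0.2 14. ] 82
205 312 [11.5 -0.2 12.8] 83
208 312 [-0.7 -0.1 32.3] 71
211 312 [-1.3 -0.1 38.3] 71
214 312 [-0.3 -0.1 42.3] 69
217 312 [ 1.5 -0.1 45.4] 118
220 312 [34.4 -0.3 15.7] 41
223 312 [34.9 -0.3 20.7] 38
226 312 [33.6 -0.3 27.5] 39
229 312 [-0.6 -0.  66.8] 72
232 312 [-0.8 -0.  71.6] 70
235 312 [-1.  -0.  76.2] 71
238 312 [ 0.
[... 454 characters left out ...]
4  -0.2 113.5] 39
286 313 [ 34.5   0.9 117.4] 38
289 313 [ 35.    0.4 120.9] 52
292 312 [ -0.5   0.  148. ] 70
295 312 [ -0.4   0.1 151.1] 70
298 312 [ -0.3   0.1 154.4] 70
301 312 [ -0.6   0.1 157.7] 70
304 312 [ -0.5   0.1 160.8] 70
307 312 [ -1.1   0.1 164.3] 73
310 312 [  3.3   0.  164.9] 80
313 313 [ 34.    0.4 150.7] 36
316 313 [ 33.8   0.4 154.3] 35
319 313 [ 33.8   0.4 157.7] 35
322 313 [ 35.4   0.4 160.2] 33
325 313 [ 34.6   0.4 164. ] 34
328 312 [ 34.3  -0.1 167.5] 50
331 312 [ -0.1   0.1 187.6] 68
334 312 [ -0.3   0.1 190.5] 69
337 312 [  1.7   0.1 192.4] 121
340 312 [ 33.9  -0.1 180.7] 30
343 312 [ 34.   -0.1 183.8] 31
346 312 [ 34.9  -0.1 186.5] 32
349 312 [ 34.   -0.1 190.1] 30
```

Slots, lock and depth agree: true home is about 107.5 mm, a shift of about +7.5, and the face centre lies at (521.8, 35.3). Next I grasp, lift, go to the pre-insertion pose and measure the arm in the hand.

```bash
cat >> h.py <<'E'
A=13.4; _a=np.radians(A)
U=-np.array([np.cos(_a),np.sin(_a),0]); V=np.array([-U[1],U[0],0]); FACE=np.array([521.8,35.3,0])
HOME=107.5
def tcp(x,y,under):  # TCP for the arm's origin at (x,y) in upright axes, underside height
    return FACE+(x-18)*U+y*V+np.array([0,0,under+61])
E
python3 - <<'E'
from h import *
np.set_printoptions(precision=1,suppress=True)
R=down(-10.1); g=np.array([499.6,-224.1,61])
manip.move_ptp(g+[0,0,110],R)
print(manip.move_linear(g,rate=100,until_force=15))
manip.clamp(80); s=manip.sense(); print(s['grip_width'],s['ee_pos'],s['gripper_force'])
manip.move_linear(g+[0,0,90],rate=120)
manip.move_linear(tcp(-60,0,HOME+40),down(A),rate=150)
manip.hold(.3); p,d,X=snap('w_pre'); s=manip.sense(); print(s['time'],s['ee_pos'],tcp(-60,0,HOME+40),s['contact_force'],s['grip_width'])
L=np.stack([(X-FACE)@U,(X-FACE)@V,X[...,2]],-1)
m=masks(p)['blue']&(abs(L[...,1])<40)&(L[...,0]<-45)&(L[...,0]>-240)&(L[...,2]>150)
top=L[m&(L[...,2]>215)]; print(len(top),top.mean(0),top.min(0),top.max(0),cv2.minAreaRect(top[:,:2].astype(np.float32)))
pl=L[m&(L[...,0]<-180)]; print(len(pl),pl.mean(0),pl.min(0),pl.max(0))
cv2.imwrite('pics/pre.png',cv2.cvtColor(p[:,120:520],cv2.COLOR_RGB2BGR))
E
```

```text
False
35.33133483249211 [ 499.8 -224.1   61.5] 79.46501970291138
9.4583 [597.7  53.2 208.5] [597.7  53.4 208.5] [ 0.3  0.3 -4.5] 34.99008503938223
3347 [-72.7   0.7 226.3] [-195.3  -19.3  215. ] [-59.5  18.8 327.4] ((-127.3732681274414, -0.7175178527832031), (135.95645141601562, 38.03020095825195), 0.5741369128227234)
1200 [-194.3    0.9  212.6] [-197.1  -17.6  153.3] [-191.1   18.1  215.8]
```

View pics/pre.png

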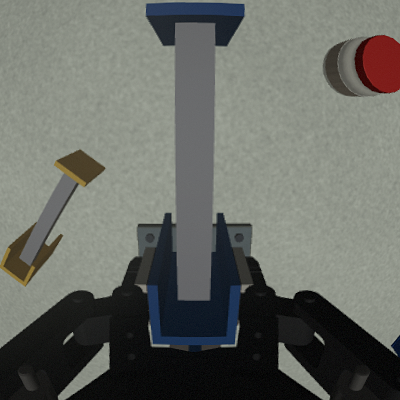

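The arm is held level and straight: the plate sits at x = -194.3 mm against -194.5 expected and the tilt is negligible. In the crop the connector is at about (195,300), the plate at (195,20) and the jar at (380,65), which is clear. Now I insert with force guarding.

```bash
python3 - <<'E'
from h import *
np.set_printoptions(precision=1,suppress=True)
z=HOME+11
manip.move_linear(tcp(-14,0.2,z),rate=120); manip.hold(.2)
r=manip.move_linear(tcp(1.5,0.2,z),rate=25,until_force=12)
s=manip.sense(); e=s['ee_pos']-FACE; print(r,'x',e@U+18,'y',e@V,'under',e[2]-61,s['contact_force'],s['torque'],s['time'],s['grip_width'])
E
```

```text
False x -0.012245656477517741 y 0.258819990702064 under 119.04412188871595 [ 6.6  1.6 -7.4] [ 0.3 -0.8  0.1] 11.025 35.20572029172353
```

The tabs are in: x reached 0 with about 7 N of face contact, where a miss would have stopped at about -9.5. Now I push down.

```bash
python3 - <<'E'
from h import *
np.set_printoptions(precision=1,suppress=True)
manip.hold(.2)
r=manip.move_linear(tcp(1.2,0.2,HOME-4),rate=20,until_force=35)
s=manip.sense(); e=s['ee_pos']-FACE; print(r,'x',e@U+18,'y',e@V,'under',e[2]-61,s['contact_force'],s['torque'],s['time'],s['grip_width'])
p,d,X=snap('w_home'); sc,sd=optics.read_camera('scene'); np.savez('scene1.npz',p=sc,d=sd)
L=np.stack([(X-FACE)@U,(X-FACE)@V,X[...,2]],-1)
m=masks(p)['blue']&(abs(L[...,1])<25)&(L[...,0]<5)&(L[...,0]>-40)&(L[...,2]>175)&(L[...,2]<210)
print('conn top',L[m].mean(0),np.median(L[m][:,2]))
m=masks(p)['blue']&(abs(L[...,1])<25)&(L[...,0]<-120)&(L[...,0]>-150); print('plate',L[m].mean(0),L[m].max(0))
E
```

```text
True x -0.1290992622513656 y 0.4603012327334957 under 106.6114217757258 [-1.   0.6  8. ] [-0.1  0.6 -0. ] 11.9167 35.27432041199023
conn top [-12.1   0.7 184.5] 186.7383373154776
plate [-134.6    1.1  172.1] [-131.7   18.3  174.7]
```

```bash
python3 - <<'E'
from h import *
np.set_printoptions(precision=1,suppress=True)
def st():
    s=manip.sense(); e=s['ee_pos']-FACE; print('x',e@U+18,'y',e@V,'under',e[2]-61,s['contact_force'],s['time'])
r=manip.move_linear(tcp(.5,0.3,HOME-5),rate=15,until_force=30); print(r); st()
r=manip.move_linear(tcp(0.2,0.4,106.6),rate=15); manip.hold(.2); st()
manip.let_go(); manip.hold(.2); st()
manip.move_linear(tcp(0.2,0.4,106.6)+[0,0,90],rate=100)
manip.move_ptp([639,63,223+60],down(A,21.6)); manip.hold(.3)
p,d,X=snap('w_end'); print(manip.sense()['time'])
L=np.stack([(X-FACE)@U,(X-FACE)@V,X[...,2]],-1)
b=masks(p)['blue']&(abs(L[...,1])<25)
c=L[b&(L[...,0]<-1)&(L[...,0]>-36)&(abs(L[...,2]-187)<8)]; print('conn top',len(c),c.mean(0),np.median(c[:,2]),cv2.minAreaRect(c[:,:2].astype(np.float32)))
q=L[b&(L[...,0]<-120)&(L[...,0]>-150)]; print('plate',q.mean(0),q.min(0),q.max(0))
sc,sd=optics.read_camera('scene'); Y=cloud('scene',d=sd); M=np.stack([(Y-FACE)@U,(Y-FACE)@V,Y[...,2]],-1)
o=M[masks(sc)['orange']&(abs(M[...,1])<25)&(abs(M[...,0])<25)]; print('lock',len(o),o.min(0) if len(o) else '',o.max(0) if len(o) else '')
cv2.imwrite('pics/end.png',np.vstack([cv2.cvtColor(p,cv2.COLOR_RGB2BGR)[100:400,170:470],cv2.resize(cv2.cvtColor(sc,cv2.COLOR_RGB2BGR)[130:230,300:400],(300,300),interpolation=cv2.INTER_CUBIC)]))
E
```

```text
False
x -1.1463532162398629 y 0.5855000120088701 under 105.73178973097913 [-1.7  0.8 27.9] 12.4083
x -0.6049557217112707 y 0.5119850243551046 under 106.69466677595423 [ 5.   0.9 -1.9] 13.0333
x 0.21644377099785217 y 0.4112619164432532 under 106.59706988854828 [-0.7  1.3  0.7] 13.7833
15.7917
conn top 271 [-14.5   0.6 187. ] 187.24323713566716 ((-18.737762451171875, -0.043697357177734375), (31.648122787475586, 34.61800003051758), 0.06803249567747116)
plate [-136.8    0.4  167.9] [-139.4  -17.5  115.7] [-133.6   17.1  170.7]
lock 3 [-8.8 -4.8 99.7] [ -4.3  -3.9 109.3]
```

View pics/end.png

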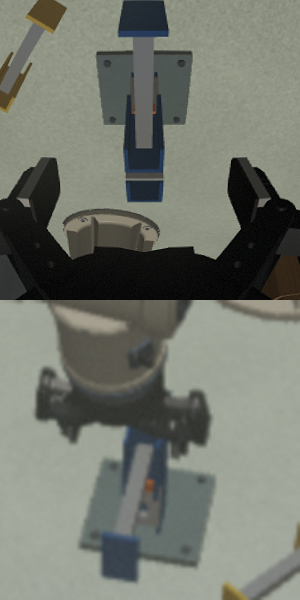

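```bash
python3 - <<'E'
from h import *
np.set_printoptions(precision=1,suppress=True)
p,d,X=snap('w_chk'); L=np.stack([(X-FACE)@U,(X-FACE)@V,X[...,2]],-1)
o=L[masks(p)['orange']&(abs(L[...,1])<20)&(abs(L[...,0])<25)&(L[...,2]>60)]
print(len(o)); print(o.min(0),np.percentile(o,[10,50,90],axis=0),o.max(0)) if len(o) else 0
s=manip.sense(); print(s['contact_force'],s['time'])
# low look from the side-front for the lock
manip.move_ptp([660,-25,190],down(-19,35)); manip.hold(.2)
p,d,X=snap('w_low'); L=np.stack([(X-FACE)@U,(X-FACE)@V,X[...,2]],-1)
o=L[masks(p)['orange']&(abs(L[...,1])<20)&(abs(L[...,0])<25)&(L[...,2]>60)]
print(len(o)); print(o.min(0),np.percentile(o,[10,50,90],axis=0),o.max(0)) if len(o) else 0
cv2.imwrite('pics/low.png',cv2.cvtColor(p,cv2.COLOR_RGB2BGR))
print(manip.sense()['contact_force'])
E
```

```text
23
[ -9.5 -10.9  94.3] [[ -9.  -10.8  97. ]
 [ -8.   10.6 103.2]
 [ -5.8  11.7 107.1]] [ -4.5  11.9 108.1]
[ 0.8 -0.1 -0.5] 15.8917
120
[ -9.7 -11.1  93.8] [[ -9.  -10.1  94.8]
 [ -8.1  -5.5  98.8]
 [ -3.8  12.2 106.4]] [ -0.9  13.1 107.6]
[ 0.2  0.  -0.4]
```

View pics/low.png

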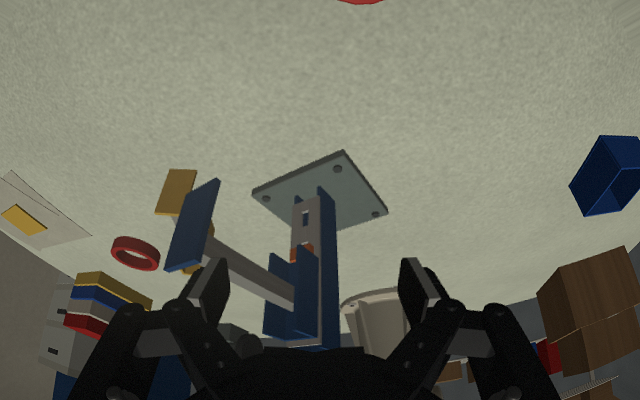

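The low view shows the arm hooked on the strip at about (290,290), the lock pressed under it at (302,250), now spanning 94–108 mm against 101–116 mm before, so about 7.5 mm down. No contact force remains, so I hand in.

```bash
python3 -c "
from station import manip
print(manip.job_done(), manip.sense()['time'])"
```

```text
the job is handed in; nothing more can be done
the job is handed in; nothing more can be done
```

The blue arm hangs home in the top two slots with the lock measured about 7.5 mm down, drooping roughly 0.03 rad (limit 0.1) from play in the hooks; the gripper is clear, the yellow arm and bystanders were never touched, and the job is handed in, with no verdict returned.

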